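Re-zero the throttle valve of a test kit and hold it two turns open

ROBOT

A 6-joint arm with a two-finger parallel gripper is mounted at the origin on a cart in front of the work surface, level with it; the furniture and walls round the work are solid. World frame = base frame: x ahead of the robot, y to its left, z up, the work surface at z = 0. Lengths are in m, angles in rad, forces in N, time in s.
With the tool pointing down it reaches from about 0.35 to 0.975 m from the base axis. Payload 4.9 kg.
Tool frame: the origin (TCP) lies between the finger pads; the fingertips stand 19 mm ahead of it and the grasp point (between the pads) is the TCP; z points along the fingers, y is the line along which they close (so a half turn about z gives the same grasp; the last joint's range is limited). The gripper opens to 85 mm and grips with 20 to 120 N. Pads are 22 mm wide; open, the fingers measure 114 mm over their backs; the gripper's body (76 mm by 85 mm) begins 54 mm behind the grasp point. The pads swing forward as they close: fully open they stand 13 mm farther back than shut.
Start: joints at [-0.119, 0.053, 1.613, -0, 1.476, -0.119], TCP at [0.625, 0, 0.211] pointing down, gripper open.
Joint ranges: [-3.01, 3.01], [-1.01, 2.22], [0.06, 2.58], [-1.02, 4.17], [0.09, 2.62], [-3.14, 3.14]. Speed limits (rad/s): [2.57, 2.57, 3.14, 3.14, 3.14, 3.14].

INTERFACE

Orientations are given as a rotation vector (axis times angle).
In Python, from station import ctrl gives the robot as it stands. The module is installed in compiled form; this text tells all that it offers.
- The arm moves only by the tool servo_tool, never from a script. Its argument "increments" is a list that holds one entry, the list of rows, each a list of 5 numbers: the finger opening in cm, from 0 to 8.54, then the shift along the tool's x, y, z in cm, then the turn about the tool's z in degrees. A call has 1 to 5 rows; each row is the pose to reach, as a shift and turn from the pose commanded when the call began, along the tool's axes at that moment; what a row does not reach only later rows make up. A row lasts 1/10 s, in which the tool goes at most 50 mm and 8.59 degrees, less where a joint would pass 70% of its speed; a pose out of reach is approached as far as the arm can. A call with a gripper value outside its range is refused whole. The fingers move at their own pace and stop on an object; "newtons" is the grip in N (left out, the last holds). Time passes only in rows, so rows that repeat a pose let the fingers close. It gives the time, the measured TCP pose, the force, the opening and the grip force at its end, in the units of the state.
- ctrl.get_obs(): the state, without advancing time (a new reading comes with each control period).
- ctrl.get_image(name): name is "scene" or "side" or "wrist"; returns a dict with "img" (420x560x3 uint8, red, green, blue), "fx", "fy", "cx", "cy" (pixels), "rvec" (rotation vector, rad) and "tvec" (3), from world to camera coordinates, as OpenCV has them; the wrist camera has in their place "mount" (4x4, takes a point from camera to tool coordinates, whose origin is the TCP and whose axes are the flange's). Camera axes: x right, y down, z forward; pixel columns grow to the right and rows downward; lengths in m; the calibration is good to about 2 mm. A picture is of the moment at which its call begins: read the wrist's pose just before it. There is no depth.
- ctrl.finish_job(): hands the job in; it is judged then, once.
The state is a dict: "t": time; "q": joint angles; "dq": joint speeds; "effort": joint torques, N m; "tool_pos": TCP position; "tool_rot": TCP orientation; "contact_force": force on the tool from outside, world axes, zero at the start; "wrist_torque": the same for the moment, N m; "opening": finger opening in m; "grip_force": force on a finger pad.
Only numpy, scipy, OpenCV 4.12 (cv2) and the standard library are available. Lean on these libraries where they do the work, as an engineer would, in place of code of your own. Each camera call takes 0.05 s, during which the arm holds its last target. There are 200 camera calls.

TASK

Lift the accessory tray by its bar out of the grey test kit, keep it level so that the fittings stay in it, and set it down in the middle of the green bench mat. Then turn the kit's red handwheel clockwise by its revolving grip until the valve is fully closed against its stop, back it off exactly two full turns, and finish still gripping that black grip with the wheel at rest, so that a colleague can tighten the lock nut. Leave everything else on the bench where it is.

Things in the scene. Friction and masses are not known exactly. Their poses are not given: they have to be found in the camera images.
- kit: open base shell of a grey carrying case (lid off) with a pressure test kit; fixed to the bench; 202 x 252 mm (local x, y), walls 6 mm thick, rim 115 mm above the bench. Origin: centre of its underside. Inside: a deck 30 mm above the bench with the valve, a small gauge and a plugged port (both below 65 mm), and in each corner an 18 mm square post, 104 mm high, on which the tray rests
- tray: black accessory tray, 182 x 232 mm (local x, y), walls 30 mm high and 3 mm thick, nested in the kit with 4 mm play all round; it hides the valve. Origin: centre of its underside (104 mm above the bench when nested, 4 mm when on the mat). Two cross walls divide it in three; three loose fittings lie in the outer compartments. 0.30 kg empty, about 0.5 kg full
- tray_bar (a point): centre of the tray's aluminium carrying bar: 14 x 14 mm in section, 81 mm long along the tray's local y, midway over the tray, its centre 58 mm above the tray's underside, held by an upright at each end; between the uprights there is free space under it down to the tray floor (48 mm)
- tray_elbow: brass elbow fitting, 32 x 36 x 19 mm, loose in the tray's +y compartment; origin at the centre of its underside
- tray_cap: silver fitting with a blue cap, 23 x 25 x 42 mm, standing loose in the tray's -y compartment; origin at the centre of its underside
- tray_plug: brass plug fitting, 26 x 26 x 31 mm, standing loose in the tray's -y compartment; origin at the centre of its underside
- mat: green bench mat, 250 x 300 mm (local x, y), 4 mm thick, flat on the bench and fixed; origin at its centre on the bench
- wheel (a joint): opening of the throttle valve in rad: 0 when closed against the hard stop, growing as the wheel turns anticlockwise seen from above (6.283 a turn), up to four turns. It starts two fifths of a turn to just over one turn open, resists with about 0.1 N m and stays where it is left. At 0 (and after each full turn) the grip points from the axis along the kit's local -x
- valve_axis (a point): point on the upright axis of the red horizontal handwheel (94 mm across, rim 50 to 60 mm above the bench), 83 mm above the bench, at the height of the middle of the grip. The polished spindle in the hub below rises 4 mm a turn; it is level with the hub washer when closed
- grip_mid (a point): middle of the revolving black grip on the wheel's rim: an upright round handle, 19 mm in diameter, 37 mm long (64 to 101 mm above the bench), 42 mm from the wheel's axis; it spins freely on its pin, so a gripper may keep its own orientation while it leads the grip round the circle
- wrench_19: steel combination wrench, 40 x 233 x 8 mm, lying on the bench to the right; leave it alone; origin at the centre of its underside
- marker: red and white marker pen, 17 x 135 x 16 mm, lying on the bench to the left; leave it alone; origin at the centre of its underside
- ptfe_roll: blue roll of sealing tape, 52 x 52 x 13 mm, lying on the bench to the left; leave it alone; origin at the centre of its underside
- mouse: grey computer mouse, 107 x 55 x 36 mm, on the bench to the right; leave it alone; origin at the centre of its underside
- screwdriver_red: red screwdriver, 28 x 200 x 29 mm, at the back of the bench; leave it alone; origin at the centre of its underside

How it is judged:
On the way, in this order (a step that is already met when the one before it is completed fails the run):
1. the tray stands level on the mat, let go (horizontal distance between tray and mat below 0.09 m and height (world z) of tray below 0.009 m and angle between tray's own z axis and vertical below 0.06 rad and contact force between the fingers and tray below 0.1 N), for 0.2 s.
2. the valve is closed against its stop (value of joint wheel below 0.06 rad), for 0.1 s.
At the end, for the whole second after the job is handed in: The wheel is at rest two turns open from its stop, within 0.2 rad (11 degrees), with the gripper closed on the revolving grip and pressing it with over 2 N; the tray stands level on the mat, its centre within 90 mm of the mat's, with its three fittings in it (value of joint wheel between 12.366 and 12.766 rad and velocity of joint wheel between -0.05 and 0.05 rad/s and contact force between the fingers and wheel_grip above 2 N and distance between the grasp point and grip_mid below 0.03 m and horizontal distance between tray and mat below 0.09 m and height (world z) of tray below 0.009 m and angle between tray's own z axis and vertical below 0.06 rad and x of tray_elbow in the frame of tray between -0.091 and 0.091 m and y of tray_elbow in the frame of tray between -0.116 and 0.116 m and z of each of tray_elbow, tray_cap, tray_plug in the frame of tray below 0.035 m and x of tray_cap in the frame of tray between -0.091 and 0.091 m and y of tray_cap in the frame of tray between -0.116 and 0.116 m and x of tray_plug in the frame of tray between -0.091 and 0.091 m and y of tray_plug in the frame of tray between -0.116 and 0.116 m); the arm keeps its last pose, push and grip.
It fails at once if the tray is tipped by more than 23 degrees (angle between tray's own z axis and vertical above 0.4 rad).
It fails at once if something else on the bench is moved by more than 25 mm (distance of any of wrench_19, marker, ptfe_roll, mouse, screwdriver_red from where it was at the start of the episode above 0.025 m).
It also fails if it takes over 72 s, if anything falls off the work surface, if the arm or the gripper's body presses on something with over 40 N, if the wrist force passes 120 N, or if a joint passes its speed limit or range.

## Working session

There is one attempt and no reset: what is moved stays moved. The work goes in short steps, Python scripts to look and compute and a tool call to move; the robot and the scene stay as the last step left them, time stands still between calls to the robot, and variables do not carry over. Pictures are saved under pics/ and viewed, at most 10 in all, crops included, and the job is handed in when it is done.

Besides the shell and the picture viewer there is one more tool, called after "Call:" by a JSON object that holds its "api" and its "payload". servo_tool: Moves the arm, as the interface text tells. Its arguments: {"type":"object","properties":{"increments":{"type":"array"},"newtons":{"type":"number"}},"required":["increments"]}

```bash
mkdir -p pics
cat > h.py <<'E'
import numpy as np,cv2
from station import ctrl
from scipy.spatial.transform import Rotation as R
def grab(name,save=None):
    o=ctrl.get_obs(); d=ctrl.get_image(name); im=d["img"]
    if name=="wrist":
        T=np.eye(4);T[:3,:3]=R.from_rotvec(o["tool_rot"]).as_matrix();T[:3,3]=o["tool_pos"]
        M=T@np.array(d["mount"]);Rc,c=M[:3,:3],M[:3,3]
    else:
        Rw=R.from_rotvec(d["rvec"]).as_matrix();Rc=Rw.T;c=-Rw.T@np.array(d["tvec"])
    K=(d["fx"],d["fy"],d["cx"],d["cy"])
    if save: cv2.imwrite("pics/"+save,im[:,:,::-1]); np.savez("pics/"+save+".npz",Rc=Rc,c=c,K=K,im=im)
    return im,Rc,c,K
def load(s):
    z=np.load("pics/"+s+".npz");return z["im"],z["Rc"],z["c"],z["K"]
def ray(cam,u,v):
    _,Rc,c,K=cam; d=Rc@np.array([(u-K[2])/K[0],(v-K[3])/K[1],1]);return c,d/np.linalg.norm(d)
def onz(cam,u,v,z):
    c,d=ray(cam,u,v);return c+d*(z-c[2])/d[2]
def tri(c1,p1,c2,p2):
    a,d=ray(c1,*p1);b,e=ray(c2,*p2)
    s=np.linalg.lstsq(np.stack([d,-e],1),b-a,rcond=None)[0]
    P,Q=a+s[0]*d,b+s[1]*e;return (P+Q)/2,np.linalg.norm(P-Q)
def proj(cam,P):
    _,Rc,c,K=cam;p=Rc.T@(np.array(P)-c);return K[0]*p[0]/p[2]+K[2],K[1]*p[1]/p[2]+K[3]
E
python3 - <<'E'
from h import *
np.set_printoptions(precision=4,suppress=True)
o=ctrl.get_obs();print(o["t"],o["tool_pos"],R.from_rotvec(o["tool_rot"]).as_matrix(),o["opening"],o["contact_force"])
ims=[]
for n in("scene","side","wrist"):
    c=grab(n,n+"0.png");print(n,c[2],c[1][:,2],c[3]);ims.append(c[0])
cv2.imwrite("pics/m.png",np.vstack([np.hstack([cv2.resize(i,(400,300)) for i in ims[:2]]),np.hstack([cv2.resize(ims[2],(400,300)),np.zeros((300,400,3),np.uint8)])])[:,:,::-1])
E
```

```text
0.0 [0.6243 0.0001 0.2097] [[ 0.      1.     -0.0021]
 [ 1.     -0.      0.0002]
 [ 0.0002 -0.0021 -1.    ]] 0.08540103658676278 [ 0.1478 -0.114  -0.4652]
scene [ 0.1456 -0.6736  1.073 ] [ 0.3434  0.5421 -0.7669] (387.950178833432, 387.950178833432, 278.38923739546345, 209.86861704377492)
side [0.197  1.0344 0.8538] [ 0.2714 -0.7934 -0.5449] (383.87476050842525, 383.87476050842525, 278.1194574245567, 208.56389947092046)
wrist [0.6251 0.0684 0.3731] [-0.003  -0.2626 -0.9649] (344.79222301295164, 344.79222301295164, 278.40193111327847, 207.0666712508207)
```

View pics/m.png

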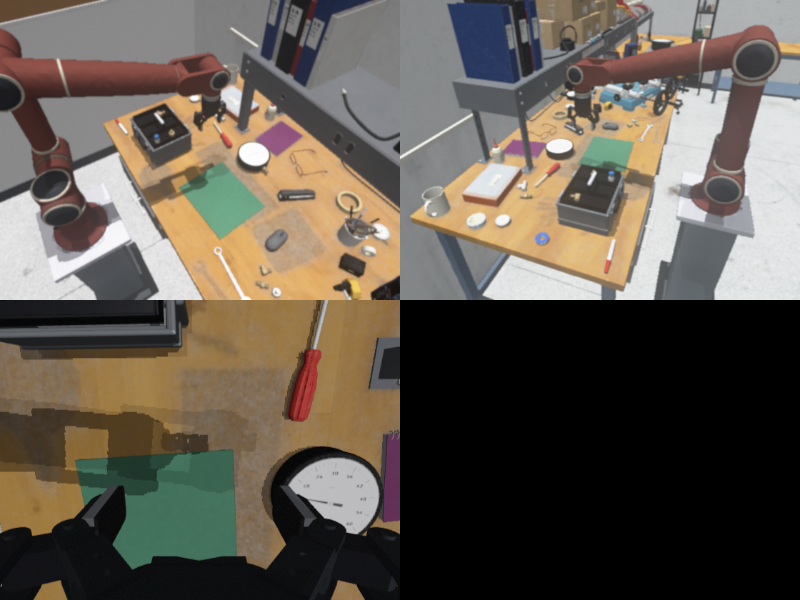

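The mosaic shows the kit with its tray at scene about (225,185) and side about (270,280) in full-image pixels. The mat is in front of the robot and the red screwdriver lies behind the kit. Next I'll mask the mat and enlarge the kit.

Run:
```python
from h import *
np.set_printoptions(precision=4,suppress=True)
for n in("scene0.png","side0.png"):
    c=load(n);im=c[0];h=cv2.cvtColor(im,cv2.COLOR_RGB2HSV)
    m=cv2.inRange(h,(65,60,40),(90,255,255));k,l,s,_=cv2.connectedComponentsWithStats(m)
    i=1+np.argmax(s[1:,4]);q=cv2.findContours((l==i).astype(np.uint8),0,2)[0];q=max(q,key=cv2.contourArea)
    print(n,s[i]);ap=cv2.approxPolyDP(cv2.convexHull(q),4,True)[:,0]
    for p in ap: print(p,onz(c,*p,0.004))
a=load("scene0.png")[0][135:245,175:285];b=load("side0.png")[0][220:330,210:320]
cv2.imwrite("pics/m2.png",np.hstack([cv2.resize(i,(400,400),interpolation=2) for i in(a,b)])[:,:,::-1])
```

```text
scene0.png [ 252  228  117  105 6157]
[309 228] [ 0.6702 -0.0435  0.004 ]
[368 289] [ 0.6883 -0.3324  0.004 ]
[307 332] [ 0.4516 -0.3445  0.004 ]
[252 263] [ 0.4331 -0.0617  0.004 ]
side0.png [ 252  192   74   47 2273]
[252 227] [ 0.6721 -0.0495  0.004 ]
[272 192] [ 0.6884 -0.3193  0.004 ]
[325 200] [ 0.4553 -0.33    0.004 ]
[313 238] [ 0.4367 -0.0587  0.004 ]
```

View pics/m2.png

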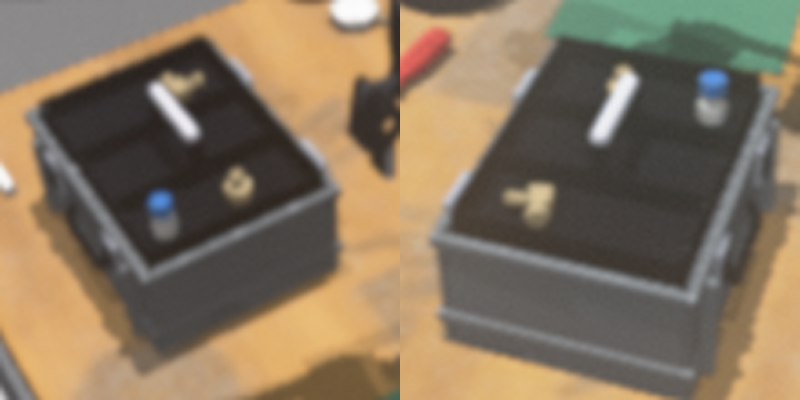

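The bar, the elbow (at the world +y end) and the cap and plug (at the -y end) are visible in both crops. Next I'll estimate the bar and rim corners coarsely.

Run:
```python
from h import *
np.set_printoptions(precision=4,suppress=True)
s=110/400
sc=[load("scene0.png"),load("side0.png")];off=[(175,135),(210,220)];cen=[]
for c,o in zip(sc,off):
    cr=c[0][o[1]:o[1]+110,o[0]:o[0]+110];h=cv2.cvtColor(cr,cv2.COLOR_RGB2HSV)
    m=cv2.inRange(h,(0,0,150),(180,50,255));m[:15]=0;m[45:]=0
    k,l,st,ce=cv2.connectedComponentsWithStats(m)
    i=1+np.argmax(st[1:,4]);print(st[i],ce[i]+o);cen.append(ce[i]+o)
print("bar",tri(sc[0],cen[0],sc[1],cen[1]))
for c,o,pts in[(sc[0],off[0],[(32,115),(208,40),(335,188),(148,275)]),(sc[1],off[1],[(435,238),(560,42),(772,92),(692,295)])]:
    for p in pts:
        x=p[0]-(400 if o[0]==210 else 0);print(onz(c,o[0]+x*s,o[1]+p[1]*s,.115))
print(proj(sc[0],(.5,.3,.05)))
```

```text
[41 22 13 16 81] [222.2099 164.5556]
[ 52  19  13  20 113] [268.3717 248.7788]
bar (array([0.498 , 0.2384, 0.1648]), np.float64(0.00046799589087300364))
[0.3969 0.3513 0.115 ]
[0.5942 0.3582 0.115 ]
[0.5967 0.1104 0.115 ]
[0.4022 0.108  0.115 ]
[0.5905 0.3706 0.115 ]
[0.5944 0.1133 0.115 ]
[0.3981 0.1207 0.115 ]
[0.3932 0.3624 0.115 ]
(np.float64(218.55460338761486), np.float64(177.27966074295148))
```

Call:
{"api": "servo_tool", "payload": {"increments": [[[8.5,4,-2.2,-2,0],[8.5,8,-4.6,-3.5,0],[8.5,12,-7,-5,0],[8.5,16,-9.8,-7,0],[8.5,19,-12.5,-8,0]]]}}

```text
t: 0.65
tool_pos: [0.4991, 0.1917, 0.2923]
tool_rot: [2.221, 2.221, 0.002]
contact_force: [0.3, -0.5, 0.3]
opening: 0.085
grip_force: 0.0
```

Run:
```python
from h import *
grab("wrist","w1.png")
```

Call:
{"api": "servo_tool", "payload": {"increments": [[[8.5,4.5,0,0,0],[8.5,4.5,0,0,0],[8.5,4.5,0,0,0]]]}}

```text
t: 1.0
tool_pos: [0.4996, 0.2354, 0.2904]
tool_rot: [-2.219, -2.223, 0.002]
contact_force: [0.1, 0.5, -0.3]
opening: 0.085
grip_force: 0.0
```

Run:
```python
from h import *
b=grab("wrist","w2.png");a=load("w1.png")
cv2.imwrite("pics/m3.png",np.hstack([cv2.resize(i[0],(400,300)) for i in(a,b)])[:,:,::-1])
```

```text
(no output)
```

View pics/m3.png

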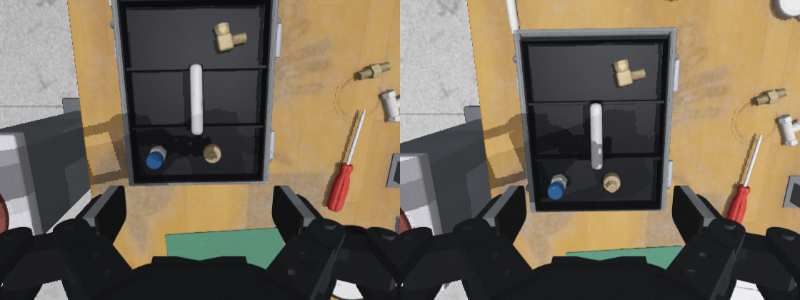

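Both wrist views show the bar (w1 about (274,139), w2 about (834-560=274,190) in full pixels), the rim, and the three fittings. Next I'll triangulate the bar and fit the kit rim.

Run:
```python
from h import *
np.set_printoptions(precision=4,suppress=True)
C=[load("w1.png"),load("w2.png")];E=[]
for c in C:
    h=cv2.cvtColor(c[0],cv2.COLOR_RGB2HSV);m=cv2.inRange(h,(0,0,125),(180,60,255))
    m[:,:250]=0;m[:,300:]=0;m[:80]=0;m[245:]=0
    k,l,st,ce=cv2.connectedComponentsWithStats(m);i=1+np.argmax(st[1:,4])
    r=cv2.minAreaRect(np.argwhere(l==i)[:,::-1].astype(np.float32));b=cv2.boxPoints(r);b=b[np.argsort(b[:,1])]
    e=[b[:2].mean(0),b[2:].mean(0)];E.append(e);print(st[i],r,e,onz(c,*e[0],.169),onz(c,*e[1],.169))
for i in(0,1): print(tri(C[0],E[0][i],C[1],E[1][i]))
# rim outer corners, w2 : bench-coloured (saturated) vs grey
c=C[1];h=cv2.cvtColor(c[0],cv2.COLOR_RGB2HSV)
s=h[:,:,1]<75
L=[];Rr=[]
for v in range(70,270,10):
    u=np.arange(160,385);row=s[v,160:385]
    g=np.flatnonzero(~row[:112]);L.append((160+g.max()+.5 if len(g) else -1,v))
    g=np.flatnonzero(~row[112:]);Rr.append((272+g.min()-.5 if len(g) else -1,v))
print("L",[onz(c,*p,.115)[:2] for p in L if p[0]>0][::3]);print("R",[onz(c,*p,.115)[:2] for p in Rr if p[0]>0][::3])
```

```text
[ 266   90   18   99 1548] ((274.74456787109375, 138.98480224609375), (98.14282989501953, 16.302724838256836), 88.83085632324219) [array([273.7433,  89.9236], dtype=float32), array([275.7458, 188.046 ], dtype=float32)] [0.4956 0.2777 0.169 ] [0.497  0.1987 0.169 ]
[ 266  145   17   92 1326] ((273.9999694824219, 190.49996948242188), (90.99998474121094, 15.999998092651367), 90.0) [array([274., 145.], dtype=float32), array([274., 236.], dtype=float32)] [0.4958 0.2786 0.169 ] [0.4957 0.1998 0.169 ]
(array([0.4956, 0.2781, 0.1635]), np.float64(0.00023907790496881535))
(array([0.4963, 0.1973, 0.1623]), np.float64(0.0013701500341510354))
L [array([0.3908, 0.3416]), array([0.3896, 0.3063]), array([0.392 , 0.2783]), array([0.3926, 0.2491]), array([0.3931, 0.2185]), array([0.3917, 0.1864]), array([0.4465, 0.1529])]
R [array([0.5837, 0.342 ]), array([0.522 , 0.3065]), array([0.5995, 0.2595]), array([0.5999, 0.2294]), array([0.6003, 0.1978]), array([0.5059, 0.1645])]
```

Call:
{"api": "servo_tool", "payload": {"increments": [[[8.5,0.3,-0.4,4,-0.7],[8.5,0.3,-0.4,8,-0.7],[8.5,0.3,-0.4,11,-0.7],[8.5,0.3,-0.4,13.0,-0.7],[8.5,0.3,-0.4,13.0,-0.7]]]}}

```text
t: 1.55
tool_pos: [0.4937, 0.2358, 0.1565]
tool_rot: [-2.207, -2.23, 0.012]
contact_force: [0.6, 0.7, -0.5]
opening: 0.085
grip_force: 0.0
```

Call:
{"api": "servo_tool", "payload": {"increments": [[[0,0,0,0,0],[0,0,0,0,0],[0,0,0,0,0],[0,0,0,0,0],[0,0,0,0,0]]], "newtons": 100}}

```text
t: 2.05
tool_pos: [0.4964, 0.2382, 0.1619]
tool_rot: [2.207, 2.235, 0.002]
contact_force: [0.2, -0.5, 0.3]
opening: 0.0119
grip_force: 0.0
```

Call:
{"api": "servo_tool", "payload": {"increments": [[[0,0,0,0,0],[0,0,0,0,0],[0,0,0,0,0]]]}}

```text
t: 2.35
tool_pos: [0.4959, 0.2381, 0.161]
tool_rot: [-2.208, -2.235, 0.0]
contact_force: [-0.3, -0.2, -0.2]
opening: 0.0004
grip_force: 0.0
```

The fingers closed on nothing, so I'll look.

Run:
```python
from h import *
b=grab("wrist","w3.png");a=grab("scene","s3.png");d=grab("side","d3.png")
cv2.imwrite("pics/m4.png",np.vstack([np.hstack([cv2.resize(a[0][100:245,150:320],(400,300)),cv2.resize(d[0][185:330,190:360],(400,300))]),np.hstack([cv2.resize(b[0],(400,300)),cv2.resize(b[0][60:270,140:420],(400,300))])])[:,:,::-1])
```

```text
(no output)
```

View pics/m4.png

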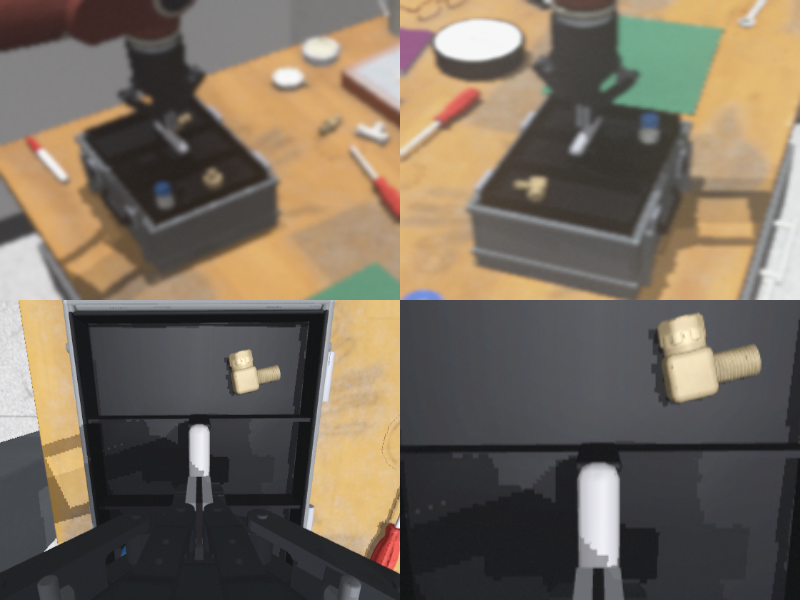

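Run:
```python
from h import *
np.set_printoptions(precision=4,suppress=True)
b=load("w3.png");o=ctrl.get_obs()
Rm=R.from_rotvec(o["tool_rot"]).as_matrix();p=np.array(o["tool_pos"]);print(p,o["opening"],o["grip_force"],o["contact_force"],o["t"],o["q"])
for z in(-.02,0,.019):
    print(z,proj(b,p+Rm@[0,0,z]),proj(load("s3.png"),p+Rm@[0,0,z]),proj(load("d3.png"),p+Rm@[0,0,z]))
print(proj(b,(.496,.238,.169)),proj(b,(.496,.278,.169)))
a=load("s3.png")[0];d=load("d3.png")[0]
cv2.imwrite("pics/m5.png",np.hstack([cv2.resize(a[130:190,190:250],(390,390),interpolation=0),cv2.resize(d[215:275,245:305],(390,390),interpolation=0)])[:,:,::-1])
```

```text
[0.4959 0.238  0.1609] 9.494639354882059e-05 0.0 [0.1088 0.6193 0.4147] 2.5 [ 0.3122 -0.0899  1.8383 -0.      1.3933  0.2999]
-0.02 (np.float64(277.86615958957094), np.float64(269.60310230782056)) (np.float64(221.2390066703907), np.float64(161.30072925594683)) (np.float64(269.1273117746737), np.float64(244.40593008277548))
0 (np.float64(277.976303511749), np.float64(252.40104197050658)) (np.float64(221.89462836739474), np.float64(165.65724588089682)) (np.float64(269.20563440274435), np.float64(249.95114191652482))
0.019 (np.float64(278.0606254602196), np.float64(239.2318065132158)) (np.float64(222.50344800295576), np.float64(169.70276920027112)) (np.float64(269.27860457008273), np.float64(255.11740159655847))
(np.float64(278.0365913405051), np.float64(258.8704881453875)) (np.float64(279.1077539424936), np.float64(177.69498001689254))
```

View pics/m5.png

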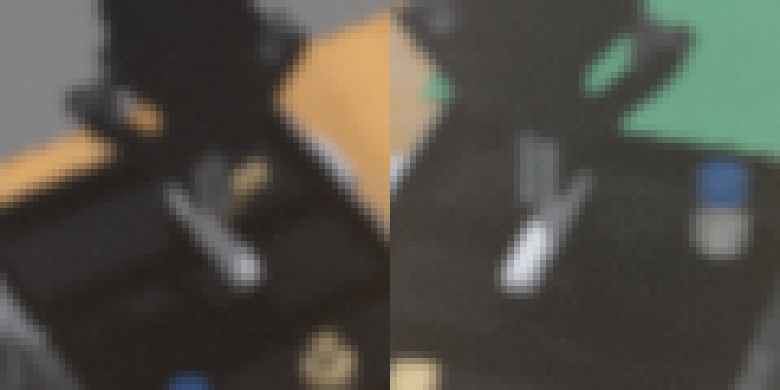

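The crop shows two closed finger lines ending at the bar's height, and it isn't clear whether they straddle it. I'll look closely at the wrist view.

Run:
```python
from h import *
b=load("w3.png")[0]
cv2.imwrite("pics/m6.png",cv2.resize(b[160:420,190:370],(540,600) if 0 else (415,600),interpolation=2)[:,:,::-1])
```

```text
(no output)
```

View pics/m6.png

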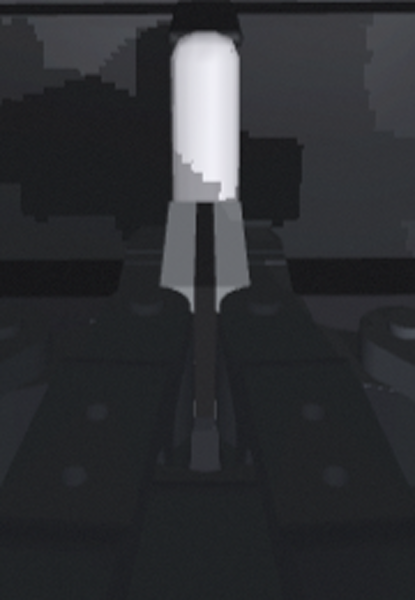

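Call:
{"api": "servo_tool", "payload": {"increments": [[[0,0,0,-0.3,0],[0,0,0,-0.6,0],[0,0,0,-1,0]]]}}

```text
t: 2.8
tool_pos: [0.496, 0.238, 0.1713]
tool_rot: [-2.208, -2.235, 0.0]
contact_force: [-0.6, 0.2, 1.1]
opening: -0.0001
grip_force: 0.0
```

Run:
```python
from h import *
np.set_printoptions(precision=4,suppress=True)
b=grab("wrist","w4.png");o=ctrl.get_obs()
print(o["tool_pos"],o["contact_force"],o["opening"],o["grip_force"])
Rm=R.from_rotvec(o["tool_rot"]).as_matrix();p=np.array(o["tool_pos"])
c3=load("w3.png")
for nm,c in(("w3",c3),("w4",b)):
    h=cv2.cvtColor(c[0],cv2.COLOR_RGB2HSV);col=h[150:300,272:284,2].mean(1).astype(int);print(nm,col[::3])
# predictions in camera frame via tool coordinates
d=ctrl.get_image("wrist");Mi=np.linalg.inv(np.array(d["mount"]))
def pt(t):
    q=Mi@np.append(t,1);return d["fx"]*q[0]/q[2]+d["cx"],d["fy"]*q[1]/q[2]+d["cy"]
for t in[(.011,0,.019),(.011,.009,.019),(-.011,0,.019),(.011,-.0427,.006),(.011,-.057,.006),(.011,.0427,.006)]: print(t,pt(t))
```

```text
[0.4965 0.2382 0.1723] [ 0.2379 -0.4471  1.2666] -4.0154059362908214e-05 0.0
w3 [ 88  88  88  73  27  26  26  26 126 192 219 226 233 236 236 236 236 236
 236 236 237 237 237 237 237 237 237 233 219 202 161 161 152  63  62  60
  60  58  56  56  55  52  53  51  49  66  66  62  57  42]
w4 [ 86  86  86  26  26  26  25 149 199 218 226 233 233 233 233 233 234 234
 234 234 234 234 234 234 234 234 227 211 180 180 158 158 149  61  60  58
  58  57  55  55  54  52  51  50  48  64  64  61  55  41]
(0.011, 0, 0.019) (np.float64(278.0199727071374), np.float64(220.47559713181255))
(0.011, 0.009, 0.019) (np.float64(294.27795140430317), np.float64(220.48404337347316))
(-0.011, 0, 0.019) (np.float64(278.02611079497655), np.float64(257.2969693779012))
(0.011, -0.0427, 0.006) (np.float64(195.42897634137944), np.float64(227.97861455643704))
(0.011, -0.057, 0.006) (np.float64(167.80058119768137), np.float64(227.96351751135364))
(0.011, 0.0427, 0.006) (np.float64(360.539981726829), np.float64(228.06883652840108))
```

The fingertip edge keeps the same wrist-image row after a 1 cm rise. So the real fingertips are well short of where the TCP is reported, and they were above the bar. I'll touch the bar gently with the closed fingers to measure the true offset.

Call:
{"api": "servo_tool", "payload": {"increments": [[[0,0,0,0.5,0],[0,0,0,1.0,0],[0,0,0,1.2,0],[0,0,0,1.4,0],[0,0,0,1.4,0]]], "newtons": 20}}

```text
t: 3.4
tool_pos: [0.4957, 0.2379, 0.1563]
tool_rot: [-2.208, -2.235, 0.001]
contact_force: [0.6, 0.8, 0.3]
opening: 0.0003
grip_force: 0.0
```

Call:
{"api": "servo_tool", "payload": {"increments": [[[0,0,0,0.15,0],[0,0,0,0.3,0],[0,0,0,0.3,0]]]}}

```text
t: 3.7
tool_pos: [0.4959, 0.238, 0.1538]
tool_rot: [-2.208, -2.235, 0.0]
contact_force: [-0.4, -0.1, 0.5]
opening: -0.0
grip_force: 0.0
```

Call:
{"api": "servo_tool", "payload": {"increments": [[[0,0,0,0.2,0],[0,0,0,0.4,0],[0,0,0,0.4,0]]]}}

```text
t: 4.0
tool_pos: [0.4957, 0.2379, 0.1495]
tool_rot: [-2.208, -2.235, 0.001]
contact_force: [0.3, -0.2, -0.7]
opening: -0.0
grip_force: 0.0
```

Run:
```python
from h import *
np.set_printoptions(precision=3,suppress=True)
o=ctrl.get_obs();print(o["tool_pos"],o["contact_force"])
a=grab("scene","s5.png");d=grab("side","d5.png");b=grab("wrist","w5.png")
h=cv2.cvtColor(b[0],cv2.COLOR_RGB2HSV);print(h[150:300,272:284,2].mean(1).astype(int)[::3])
cv2.imwrite("pics/m7.png",np.hstack([cv2.resize(a[0][110:190,180:260],(400,400),interpolation=2),cv2.resize(d[0][195:275,230:310],(400,400),interpolation=2)])[:,:,::-1])
```

```text
[0.496 0.238 0.15 ] [ 0.312 -0.206 -0.673]
[ 95  94  94  94  60  29  30  29  29  74 185 218 231 237 244 246 246 246
 246 246 246 246 246 246 246 246 246 242 233 211 185 180 161  67  67  65
  64  63  61  61  59  57  56  55  53  71  71  66  61  46]
```

View pics/m7.png

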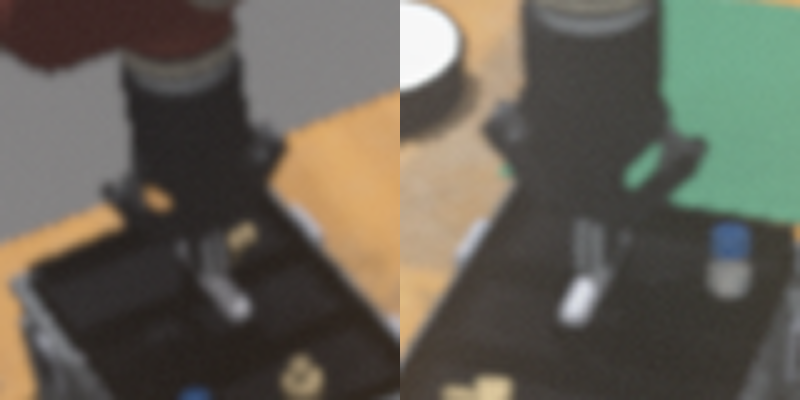

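The fingertips (scene about (222,165), side about (268,249)) are now right at the bar's top. I'll continue in small steps.

Call:
{"api": "servo_tool", "payload": {"increments": [[[0,0,0,0.1,0],[0,0,0,0.2,0],[0,0,0,0.3,0],[0,0,0,0.3,0]]]}}

```text
t: 4.55
tool_pos: [0.4962, 0.2381, 0.1487]
tool_rot: [2.208, 2.235, 0.0]
contact_force: [-3.1, -1.3, 7.4]
opening: -0.0001
grip_force: 3.6
```

Call:
{"api": "servo_tool", "payload": {"increments": [[[0,0,0,0.1,0],[0,0,0,0.2,0],[0,0,0,0.2,0]]]}}

```text
t: 4.85
tool_pos: [0.4963, 0.2381, 0.1487]
tool_rot: [2.207, 2.235, 0.0]
contact_force: [-7.2, -2.9, 14.3]
opening: -0.0
grip_force: 7.6
```

Contact came at a reported z of about 0.149 on a bar top at 0.169. So the true grasp point lies about 39 mm behind the reported TCP, and I'll correct for that from here on. Now I'll retract, open and descend properly.

Call:
{"api": "servo_tool", "payload": {"increments": [[[8.5,0,0,-2,0],[8.5,0,0,-4.5,0],[8.5,0,0,-4.5,0],[8.5,0,0,-4.5,0],[8.5,0,0,-4.5,0]]]}}

```text
t: 5.35
tool_pos: [0.4953, 0.2378, 0.1885]
tool_rot: [-2.207, -2.234, 0.003]
contact_force: [-0.5, 0.3, -0.2]
opening: 0.0723
grip_force: 0.0
```

Call:
{"api": "servo_tool", "payload": {"increments": [[[8.5,0,0,0,0],[8.5,0,0,0,0],[8.5,0,0,2,0],[8.5,0,0,4.5,0],[8.5,0,0,4.5,0]]]}}

```text
t: 5.85
tool_pos: [0.4931, 0.237, 0.1404]
tool_rot: [-2.205, -2.232, 0.012]
contact_force: [-1.0, -0.4, -0.6]
opening: 0.0847
grip_force: 0.0
```

Call:
{"api": "servo_tool", "payload": {"increments": [[[8.5,0,0,1,0],[8.5,0,0,2,0],[8.5,0,0,2.4,0],[8.5,0,0,2.4,0]]]}}

```text
t: 6.25
tool_pos: [0.4957, 0.2379, 0.1204]
tool_rot: [-2.207, -2.235, 0.001]
contact_force: [0.4, -1.0, -0.7]
opening: 0.0851
grip_force: 0.0
```

Call:
{"api": "servo_tool", "payload": {"increments": [[[0,0,0,0,0],[0,0,0,0,0],[0,0,0,0,0],[0,0,0,0,0],[0,0,0,0,0]]], "newtons": 80}}

```text
t: 6.75
tool_pos: [0.4962, 0.2381, 0.1215]
tool_rot: [2.207, 2.235, 0.001]
contact_force: [-5.0, -1.9, 3.7]
opening: 0.0125
grip_force: 79.2
```

Call:
{"api": "servo_tool", "payload": {"increments": [[[0,0,0,0,0],[0,0,0,0,0],[0,0,0,0,0]]]}}

```text
t: 7.05
tool_pos: [0.4963, 0.2381, 0.1214]
tool_rot: [2.208, 2.235, 0.001]
contact_force: [-0.3, -0.7, 1.9]
opening: 0.0127
grip_force: 78.8
```

Call:
{"api": "servo_tool", "payload": {"increments": [[[0,0,0,-0.4,0],[0,0,0,-1.2,0],[0,0,0,-2.2,0],[0,0,0,-3.2,0],[0,0,0,-3.8,0]]]}}

```text
t: 7.55
tool_pos: [0.4965, 0.2382, 0.1606]
tool_rot: [2.207, 2.234, 0.003]
contact_force: [-0.3, -0.8, -5.0]
opening: 0.0127
grip_force: 78.1
```

Call:
{"api": "servo_tool", "payload": {"increments": [[[0,0,0,-0.8,0],[0,0,0,-1.6,0],[0,0,0,-2.4,0],[0,0,0,-2.8,0],[0,0,0,-2.8,0]]]}}

```text
t: 8.05
tool_pos: [0.4965, 0.2382, 0.188]
tool_rot: [2.207, 2.234, 0.002]
contact_force: [0.9, -0.9, -5.0]
opening: 0.0129
grip_force: 78.0
```

Run:
```python
from h import *
np.set_printoptions(precision=3,suppress=True)
o=ctrl.get_obs();print(o["tool_pos"],o["contact_force"],o["wrist_torque"],o["grip_force"])
a=grab("scene","s6.png");d=grab("side","d6.png")
cv2.imwrite("pics/m8.png",np.hstack([cv2.resize(a[0][110:260,150:300],(400,400),interpolation=2),cv2.resize(d[0][180:330,190:340],(400,400),interpolation=2)])[:,:,::-1])
```

```text
[0.496 0.238 0.188] [ 0.941 -0.871 -5.018] [ 0.085  0.    -0.007] 78.01430583000183
```

View pics/m8.png

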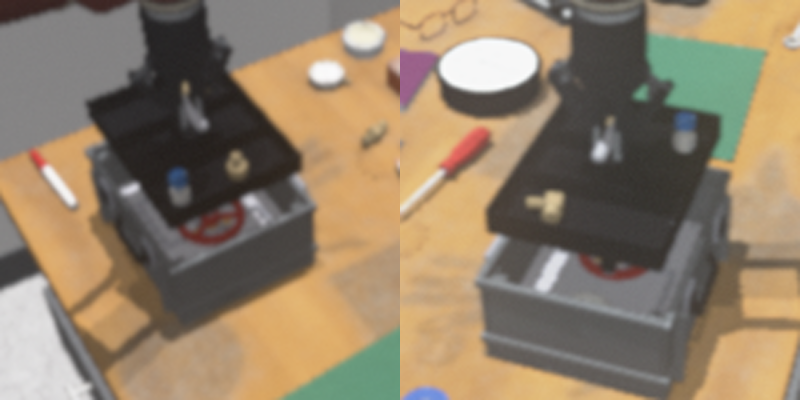

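The tray is lifted level with all three fittings in it, and the red wheel is visible below. Now I'll carry it to the mat.

Call:
{"api": "servo_tool", "payload": {"increments": [[[0,-1,0.1,0,0],[0,-3,0.4,0,0],[0,-6,0.8,0,0],[0,-9.5,1.3,0,0],[0,-13,1.8,0,0]]]}}

```text
t: 8.65
tool_pos: [0.5152, 0.1065, 0.1864]
tool_rot: [-2.207, -2.235, 0.002]
contact_force: [1.6, -0.9, -5.7]
opening: 0.013
grip_force: 78.1
```

Call:
{"api": "servo_tool", "payload": {"increments": [[[0,-3.5,0.5,0,0],[0,-7,1,0,0],[0,-10.5,1.5,0,0],[0,-14,2,0,0],[0,-17.5,2.5,0,0]]]}}

```text
t: 9.15
tool_pos: [0.5421, -0.0685, 0.1865]
tool_rot: [-2.208, -2.234, 0.001]
contact_force: [0.8, -0.7, -5.2]
opening: 0.0128
grip_force: 78.1
```

Call:
{"api": "servo_tool", "payload": {"increments": [[[0,-3.5,0.5,0,0],[0,-7,1,0,0],[0,-10,1.4,0,0],[0,-12,1.7,0,0],[0,-12.7,1.8,0,0]]]}}

```text
t: 9.65
tool_pos: [0.5619, -0.1952, 0.1865]
tool_rot: [-2.21, -2.232, 0.001]
contact_force: [-0.8, 0.1, -4.4]
opening: 0.0125
grip_force: 78.2
```

Call:
{"api": "servo_tool", "payload": {"increments": [[[0,0,0,0,0],[0,0,0,1.5,0],[0,0,0,4,0],[0,0,0,7,0],[0,0,0,10,0]]]}}

```text
t: 10.15
tool_pos: [0.5619, -0.1913, 0.0851]
tool_rot: [-2.205, -2.237, -0.0]
contact_force: [0.3, 0.5, -4.9]
opening: 0.0126
grip_force: 78.2
```

Call:
{"api": "servo_tool", "payload": {"increments": [[[0,0,0,2,0],[0,0,0,3.5,0],[0,0,0,4.5,0],[0,0,0,5.2,0],[0,0,0,5.2,0]]]}}

```text
t: 10.65
tool_pos: [0.562, -0.1928, 0.0345]
tool_rot: [-2.207, -2.235, 0.0]
contact_force: [-0.5, 0.8, -4.6]
opening: 0.0128
grip_force: 78.2
```

Call:
{"api": "servo_tool", "payload": {"increments": [[[0,0,0,0.5,0],[0,0,0,0.9,0],[0,0,0,1.2,0],[0,0,0,1.3,0],[0,0,0,1.3,0]]]}}

```text
t: 11.15
tool_pos: [0.5622, -0.1932, 0.0219]
tool_rot: [-2.208, -2.235, 0.0]
contact_force: [0.2, -0.3, -5.4]
opening: 0.0128
grip_force: 78.2
```

Call:
{"api": "servo_tool", "payload": {"increments": [[[0,0,0,0.1,0],[0,0,0,0.1,0]]]}}

```text
t: 11.35
tool_pos: [0.5625, -0.1934, 0.0215]
tool_rot: [2.208, 2.234, 0.0]
contact_force: [0.3, 0.4, -2.5]
opening: 0.0126
grip_force: 78.5
```

Call:
{"api": "servo_tool", "payload": {"increments": [[[3,0,0,0.05,0],[5,0,0,0.05,0],[5,0,0,0.05,0],[5,0,0,0.05,0],[5,0,0,0.05,0]]]}}

```text
t: 11.85
tool_pos: [0.5625, -0.1933, 0.0208]
tool_rot: [2.207, 2.235, 0.0]
contact_force: [1.0, -0.1, 0.5]
opening: 0.0501
grip_force: 0.0
```

Call:
{"api": "servo_tool", "payload": {"increments": [[[5,0,0,-2,0],[5,0,0,-5,0],[5,0,0,-9,0],[5,0,0,-13,0],[5,0,0,-17,0]]]}}

```text
t: 12.35
tool_pos: [0.562, -0.1931, 0.1921]
tool_rot: [2.208, 2.235, -0.0]
contact_force: [1.1, -0.3, 0.5]
opening: 0.0498
grip_force: 0.0
```

Call:
{"api": "servo_tool", "payload": {"increments": [[[5,0,0,-4,0],[5,4,-0.5,-8,0],[5,8,-1,-10,0],[5,12,-1.5,-10,0],[5,17,-2.2,-10,0]]]}}

```text
t: 12.85
tool_pos: [0.5386, -0.0232, 0.2924]
tool_rot: [2.208, 2.231, 0.003]
contact_force: [1.1, 1.0, -0.1]
opening: 0.0501
grip_force: 0.0
```

Call:
{"api": "servo_tool", "payload": {"increments": [[[5,4.5,-0.6,0,0],[5,9,-1.2,0,0],[5,13.5,-1.9,0,0],[5,18,-2.7,0,0],[5,20,-3.2,0,0]]]}}

```text
t: 13.35
tool_pos: [0.5028, 0.1787, 0.2907]
tool_rot: [-2.204, -2.238, -0.001]
contact_force: [0.5, -0.0, -1.0]
opening: 0.0501
grip_force: 0.0
```

Run:
```python
from h import *
np.set_printoptions(precision=3,suppress=True)
o=ctrl.get_obs();print(o["t"],o["tool_pos"],o["contact_force"])
a=grab("scene","s7.png");d=grab("side","d7.png");b=grab("wrist","w7.png")
cv2.imwrite("pics/m9.png",np.hstack([cv2.resize(b[0],(480,360)),cv2.resize(a[0][215:335,215:375][:,:],(320,240)).repeat(1,0) if 0 else np.vstack([cv2.resize(a[0][200:340,230:390],(206,180)),cv2.resize(d[0][170:250,235:335],(206,180))])])[:,:,::-1])
```

```text
13.35 [0.503 0.179 0.291] [ 0.493 -0.035 -1.049]
```

View pics/m9.png

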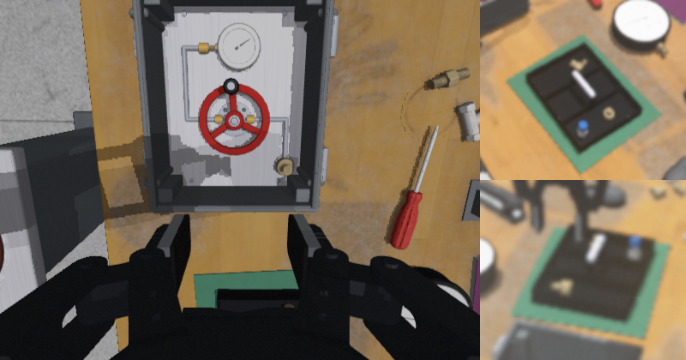

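The tray sits on the mat with its fittings. The wheel hub is at wrist pixel about (273,140) and the grip top at about (270,100), which puts the grip along world +y, about 3/4 turn open. I'll take a second view and triangulate.

Call:
{"api": "servo_tool", "payload": {"increments": [[[5,3,0,0,0],[5,4,0,0,0],[5,4,0,0,0],[5,4,0,0,0]]]}}

```text
t: 13.9
tool_pos: [0.5036, 0.2145, 0.2904]
tool_rot: [2.208, 2.234, -0.001]
contact_force: [-0.5, -1.2, 0.1]
opening: 0.0498
grip_force: 0.0
```

```bash
cat > wheel.py <<'E'
from h import *
np.set_printoptions(precision=4,suppress=True)
def red(c):
    h=cv2.cvtColor(c[0],cv2.COLOR_RGB2HSV);m=cv2.inRange(h,(0,120,60),(8,255,255))|cv2.inRange(h,(172,120,60),(180,255,255))
    m[:, :200]=0;m[:,345:]=0;m[:40]=0;m[300:]=0
    hull=cv2.convexHull(np.argwhere(m)[:,::-1].astype(np.float32));return cv2.fitEllipse(hull)
def grip(c,u,v):
    g=c[0].max(2);m=(g<60).astype(np.uint8);k,l,s,ce=cv2.connectedComponentsWithStats(m)
    j=[i for i in range(1,k) if 80<s[i,4]<2500 and np.hypot(*(ce[i]-(u,v)))<25]
    return [(s[i],ce[i]) for i in j]
if __name__=="__main__":
    b=grab("wrist","w8.png");a=load("w7.png");C=[a,b];e=[red(c) for c in C];print(e)
    for c,x in zip(C,e): print("axis@.06",onz(c,*x[0],.06))
    print(tri(a,e[0][0],b,e[1][0]))
    for c,x in zip(C,e):
        u,v=proj(c,onz(c,*x[0],.06)+np.array([0,.042,.041]));print(u,v,grip(c,u,v))
        cr=c[0][int(v)-18:int(v)+18,int(u)-16:int(u)+16].max(2);print(cr[::3,::2])
E
python3 wheel.py
```

```text
[((272.9368591308594, 138.8334503173828), (82.32875061035156, 82.90943908691406), 174.66064453125), ((271.98638916015625, 170.74942016601562), (78.92491149902344, 80.43146514892578), 99.71800231933594)]
axis@.06 [0.4961 0.2185 0.06  ]
axis@.06 [0.4961 0.2187 0.06  ]
(array([0.496 , 0.2184, 0.0581]), np.float64(9.10651115768256e-06))
272.78069592321526 98.10155596776757 [(array([260,  91,  19,  20, 190], dtype=int32), array([269.2474, 101.0526]))]
[[194 196 195 194 167 133 102  89  88 101 114 114 116 103 100 109]
 [195 196 196 195 196 195 196 136 138 136 134 100 120 184 185 184]
 [195 196 196 195 196 196 196 195 196 196 196 195 196 195 196 195]
 [195 195 196 195 196 196 196 196 196 195 196 196 196 196 196 196]
 [195 196 196 194  92  20  33  29  23 107 196 195 196 196 195 196]
 [196 195 193  50  45  56  94 111  54  47  35 196 195 196 196 196]
 [196 196 131  35  57 187 187 188 184  48  37  74 147 160 174 195]
 [ 96 104  45  36  66 182 184 186 184  41  38  48 155 163 164 163]
 [104 105 101  17  45  67 158 159  75  48  25  76 143 161 163 162]
 [103 103  93  61  16  32  39  39  28  17  45 
[... 374 characters left out ...]
 193 193 192 193 192 193 190]
 [192 193 193 191 193 193 193 192 193 193 193 191 193 193 193 190]
 [192 193 193 192 193 193 192 192 193 193 193 191 192 192 193 190]
 [193 193 173 172 160  10  16  14  14  72 181 192 193 192 193 189]
 [131 134 113  52  30  49  58  56  51  22  20 143 134 125 163 176]
 [120 100  79  29  49 154 183 183 142  53  21  59 159 160 161 161]
 [101 102  42  34  72 174 175 176 173  48  33  73 156 157 157 157]
 [127  99  93  22  40 145 175 174 114  42  22 129  88 116 130 145]
 [ 87  85 131 112  17  34  35  37  31  20 157 192 192 187 129 127]
 [193 193 193 191 132 129  89 116 145 134 175 192 193 192 192 184]
 [193 193 193 191 132 120 127 154 155 148 154 151 168 182 190 188]]
```

Run:
```python
from wheel import *
a,b=load("w7.png"),load("w8.png")
p,q=(269.1,100.8),(268.2,137.0)
print(tri(a,p,b,q),onz(a,*p,.101),onz(b,*q,.101))
g=(onz(a,*p,.101)+onz(b,*q,.101))/2-[.4961,.2186,0];print(np.hypot(*g[:2]),np.degrees(np.arctan2(g[1],g[0])))
o=ctrl.get_obs();print(o["tool_pos"],o["q"])
Rm=R.from_rotvec(o["tool_rot"]).as_matrix();print(Rm)
```

```text
(array([0.4922, 0.2584, 0.0853]), np.float64(0.0002571487878993888)) [0.4925 0.2579 0.101 ] [0.4928 0.2595 0.101 ]
0.040236394071854614 94.90814495405915
[0.5036 0.2144 0.2905] [ 0.2669 -0.1677  1.6935 -0.0006  1.616   0.2559]
[[-0.011   0.9999 -0.    ]
 [ 0.9999  0.011  -0.0006]
 [-0.0006 -0.     -1.    ]]
```

The grip is at about (0.4925, 0.260) and the axis at (0.496, 0.2186), with the wheel near 274° open. I'll descend around the grip with the true pads about 13 mm above the grip's middle, so both the pads and the reported TCP stay within 30 mm of it.

Call:
{"api": "servo_tool", "payload": {"increments": [[[5,2.5,-0.6,3,0],[5,4.6,-1.06,7,0],[5,4.6,-1.06,11,0],[5,4.6,-1.06,15,0],[5,4.6,-1.06,15,0]]]}}

```text
t: 14.45
tool_pos: [0.4879, 0.259, 0.1335]
tool_rot: [-2.205, -2.23, 0.019]
contact_force: [-0.6, -0.3, -1.2]
opening: 0.0501
grip_force: 0.0
```

Run:
```python
from h import *
np.set_printoptions(precision=4,suppress=True)
b=grab("wrist","w9.png");o=ctrl.get_obs();print(o["tool_pos"],o["contact_force"])
print(proj(b,(.4925,.26,.101)))
g=b[0].max(2);m=(g<60).astype(np.uint8);k,l,s,ce=cv2.connectedComponentsWithStats(m)
for i in range(1,k):
    if 200<s[i,4]<9000 and 200<ce[i][0]<350: print(s[i],ce[i])
cv2.imwrite("pics/m10.png",cv2.resize(b[0],(480,360))[:,:,::-1])
```

```text
[0.4902 0.2598 0.1375] [-0.0199 -0.0921  0.0292]
(np.float64(286.4587961744676), np.float64(229.43962638382843))
[271 203  32  41 857] [286.0572 221.8448]
```

View pics/m10.png

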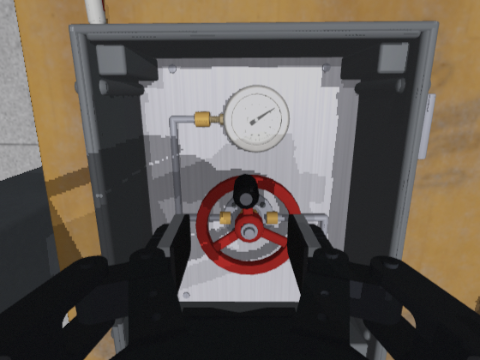

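The grip top is at full pixel (287,232), close to the predicted (286,229), so I'll shift y by -1 mm. I descend and close.

Call:
{"api": "servo_tool", "payload": {"increments": [[[5,-0.1,0,2.5,0],[5,-0.1,0,5,0],[5,-0.1,0,7,0],[5,-0.1,0,8.35,0],[5,-0.1,0,8.35,0]]], "newtons": 40}}

```text
t: 15.0
tool_pos: [0.4924, 0.2601, 0.0572]
tool_rot: [-2.208, -2.234, 0.001]
contact_force: [-1.1, 0.3, -0.9]
opening: 0.05
grip_force: 0.0
```

Call:
{"api": "servo_tool", "payload": {"increments": [[[0,0,0,0,0],[0,0,0,0,0],[0,0,0,0,0],[0,0,0,0,0],[0,0,0,0,0]]], "newtons": 40}}

```text
t: 15.5
tool_pos: [0.4935, 0.261, 0.0592]
tool_rot: [2.207, 2.234, 0.004]
contact_force: [-0.6, -0.7, 6.7]
opening: 0.017
grip_force: 39.3
```

Gripped (17 mm, 39 N). Next I'll compute the circle table for clockwise motion.

```bash
cat > tab.py <<'E'
import numpy as np,sys
def P(a,r=.042):
    a=np.radians(a);return r*np.array([np.cos(a),np.sin(a)])
X=np.array([-.011,.9999]);Y=np.array([.9999,.011])
def call(seq):
    s=P(seq[0]);return [[round(float(100*(P(a)-s)@X),2),round(float(100*(P(a)-s)@Y),2)] for a in seq[1:]]
if __name__=="__main__":
    for q in eval(sys.argv[1]): print(q,call(q))
E
python3 tab.py "[[95,90,80,70,60,50],[50,35,20,5,-10,-25],[-25,-40,-55,-70,-85,-100],[-100,-115,-130,-140,-150,-160],[-160,-165,-170,-174,-178,-181]]"
```

```text
[95, 90, 80, 70, 60, 50] [[0.01, 0.37], [-0.06, 1.09], [-0.26, 1.8], [-0.57, 2.46], [-1.0, 3.05]]
[50, 35, 20, 5, -10, -25] [[-0.82, 0.73], [-1.79, 1.23], [-2.87, 1.45], [-3.96, 1.39], [-5.0, 1.05]]
[-25, -40, -55, -70, -85, -100] [[-0.92, -0.6], [-1.65, -1.42], [-2.15, -2.39], [-2.37, -3.47], [-2.31, -4.56]]
[-100, -115, -130, -140, -150, -160] [[0.34, -1.04], [0.94, -1.96], [1.46, -2.47], [2.07, -2.89], [2.73, -3.19]]
[-160, -165, -170, -174, -178, -181] [[0.35, -0.11], [0.71, -0.18], [1.0, -0.22], [1.29, -0.24], [1.51, -0.24]]
```

Call:
{"api": "servo_tool", "payload": {"increments": [[[0,0.01,0.37,-0.2,0],[0,-0.06,1.09,-0.2,0],[0,-0.26,1.8,-0.2,0],[0,-0.57,2.46,-0.2,0],[0,-1.0,3.05,-0.2,0]]]}}

```text
t: 16.0
tool_pos: [0.5238, 0.2508, 0.0593]
tool_rot: [2.208, 2.235, 0.001]
contact_force: [-2.3, 1.0, 2.5]
opening: 0.0172
grip_force: 39.8
```

Call:
{"api": "servo_tool", "payload": {"increments": [[[0,-0.82,0.73,0,0],[0,-1.79,1.23,0,0],[0,-2.87,1.45,0,0],[0,-3.96,1.39,0,0],[0,-5.0,1.05,0,0]]]}}

```text
t: 16.5
tool_pos: [0.5341, 0.2002, 0.0592]
tool_rot: [-2.208, -2.234, -0.001]
contact_force: [-4.5, 4.5, 5.3]
opening: 0.0172
grip_force: 40.0
```

Call:
{"api": "servo_tool", "payload": {"increments": [[[0,-0.92,-0.6,0,0],[0,-1.65,-1.42,0,0],[0,-2.15,-2.39,0,0],[0,-2.37,-3.47,0,0],[0,-2.31,-4.56,0,0]]]}}

```text
t: 17.0
tool_pos: [0.4892, 0.1774, 0.0593]
tool_rot: [2.207, 2.233, 0.007]
contact_force: [4.5, 8.1, -0.4]
opening: 0.0172
grip_force: 39.5
```

Call:
{"api": "servo_tool", "payload": {"increments": [[[0,0.44,-1.04,0,0],[0,1.04,-1.96,0,0],[0,1.56,-2.47,0,0],[0,2.17,-2.89,0,0],[0,2.83,-3.19,0,0]]]}}

```text
t: 17.5
tool_pos: [0.4565, 0.2052, 0.0593]
tool_rot: [2.207, 2.234, -0.0]
contact_force: [4.1, -2.0, 2.5]
opening: 0.0173
grip_force: 39.7
```

Call:
{"api": "servo_tool", "payload": {"increments": [[[0,0.35,-0.11,0,0],[0,0.71,-0.18,0,0],[0,1.0,-0.22,0,0],[0,1.29,-0.24,0,0],[0,1.51,-0.24,0,0]]]}}

```text
t: 18.0
tool_pos: [0.4542, 0.2186, 0.0592]
tool_rot: [2.204, 2.233, -0.005]
contact_force: [3.2, -13.3, 6.7]
opening: 0.0172
grip_force: 40.2
```

Call:
{"api": "servo_tool", "payload": {"increments": [[[0,0.15,0,0,0],[0,0.15,0,0,0],[0,0.15,0,0,0]]]}}

```text
t: 18.3
tool_pos: [0.4542, 0.2186, 0.0592]
tool_rot: [2.204, 2.232, -0.009]
contact_force: [3.2, -13.7, 6.2]
opening: 0.0175
grip_force: 40.2
```

It holds 13 N at the stop with no motion: TCP at (0.4542, 0.2186), azimuth 180°, matching the kit's -x. Now I'll back off anticlockwise by two turns.

```bash
python3 tab.py "[[177+72*k+14.4*i for i in range(6)] for k in range(5)]"
```

```text
[177.0, 191.4, 205.8, 220.2, 234.6, 249.0] [[-1.05, 0.07], [-2.05, 0.39], [-2.94, 0.95], [-3.66, 1.72], [-4.17, 2.64]]
[249.0, 263.4, 277.8, 292.2, 306.6, 321.0] [[-0.26, 1.02], [-0.26, 2.07], [-0.0, 3.09], [0.51, 4.01], [1.23, 4.78]]
[321.0, 335.4, 349.8, 364.2, 378.6, 393.0] [[0.89, 0.56], [1.89, 0.89], [2.94, 0.96], [3.97, 0.76], [4.93, 0.31]]
[393.0, 407.4, 421.8, 436.2, 450.6, 465.0] [[0.81, -0.67], [1.43, -1.52], [1.82, -2.5], [1.95, -3.55], [1.82, -4.59]]
[465.0, 479.4, 493.8, 508.2, 522.6, 537.0] [[-0.39, -0.98], [-1.01, -1.83], [-1.82, -2.5], [-2.77, -2.95], [-3.8, -3.15]]
```

Call:
{"api": "servo_tool", "payload": {"increments": [[[0,-1.05,0.07,0,0],[0,-2.05,0.39,0,0],[0,-2.94,0.95,0,0],[0,-3.66,1.72,0,0],[0,-4.17,2.64,0,0]]]}}

```text
t: 18.8
tool_pos: [0.4795, 0.1804, 0.0592]
tool_rot: [-2.206, -2.232, 0.003]
contact_force: [-1.9, 1.3, 7.5]
opening: 0.0172
grip_force: 40.4
```

Call:
{"api": "servo_tool", "payload": {"increments": [[[0,-0.26,1.02,0,0],[0,-0.26,2.07,0,0],[0,0,3.09,0,0],[0,0.51,4.01,0,0],[0,1.23,4.78,0,0]]]}}

```text
t: 19.3
tool_pos: [0.5284, 0.192, 0.0592]
tool_rot: [2.208, 2.234, -0.005]
contact_force: [-0.2, -3.7, 8.1]
opening: 0.0173
grip_force: 40.3
```

Call:
{"api": "servo_tool", "payload": {"increments": [[[0,0.89,0.56,0,0],[0,1.89,0.89,0,0],[0,2.94,0.96,0,0],[0,3.97,0.76,0,0],[0,4.93,0.31,0,0]]]}}

```text
t: 19.8
tool_pos: [0.5312, 0.2425, 0.0592]
tool_rot: [2.208, 2.234, -0.001]
contact_force: [1.3, -2.7, 7.2]
opening: 0.0173
grip_force: 40.2
```

Call:
{"api": "servo_tool", "payload": {"increments": [[[0,0.81,-0.67,0,0],[0,1.43,-1.52,0,0],[0,1.82,-2.5,0,0],[0,1.95,-3.55,0,0],[0,1.82,-4.59,0,0]]]}}

```text
t: 20.3
tool_pos: [0.4847, 0.2596, 0.0592]
tool_rot: [2.206, 2.234, -0.001]
contact_force: [4.9, -5.1, 5.6]
opening: 0.0174
grip_force: 40.0
```

Call:
{"api": "servo_tool", "payload": {"increments": [[[0,-0.39,-0.98,0,0],[0,-1.01,-1.83,0,0],[0,-1.82,-2.5,0,0],[0,-2.77,-2.95,0,0],[0,-3.8,-3.15,0,0]]]}}

```text
t: 20.8
tool_pos: [0.4542, 0.2224, 0.0593]
tool_rot: [2.207, 2.235, 0.005]
contact_force: [6.8, 3.0, 1.2]
opening: 0.0169
grip_force: 39.6
```

One turn is done, tracking well. Now the second turn.

Call:
{"api": "servo_tool", "payload": {"increments": [[[0,-1.05,0.07,0,0],[0,-2.05,0.39,0,0],[0,-2.94,0.95,0,0],[0,-3.66,1.72,0,0],[0,-4.17,2.64,0,0]]]}}

```text
t: 21.3
tool_pos: [0.4797, 0.1803, 0.0592]
tool_rot: [-2.206, -2.233, 0.003]
contact_force: [-2.7, 2.5, 8.5]
opening: 0.0172
grip_force: 40.4
```

Call:
{"api": "servo_tool", "payload": {"increments": [[[0,-0.26,1.02,0,0],[0,-0.26,2.07,0,0],[0,0,3.09,0,0],[0,0.51,4.01,0,0],[0,1.23,4.78,0,0]]]}}

```text
t: 21.8
tool_pos: [0.5283, 0.1918, 0.0592]
tool_rot: [2.208, 2.234, -0.006]
contact_force: [-1.7, -3.1, 8.5]
opening: 0.0174
grip_force: 40.4
```

Call:
{"api": "servo_tool", "payload": {"increments": [[[0,0.89,0.56,0,0],[0,1.89,0.89,0,0],[0,2.94,0.96,0,0],[0,3.97,0.76,0,0],[0,4.93,0.31,0,0]]]}}

```text
t: 22.3
tool_pos: [0.5314, 0.242, 0.0592]
tool_rot: [2.207, 2.234, -0.002]
contact_force: [2.0, -3.3, 6.2]
opening: 0.0172
grip_force: 40.2
```

Call:
{"api": "servo_tool", "payload": {"increments": [[[0,0.81,-0.67,0,0],[0,1.43,-1.52,0,0],[0,1.82,-2.5,0,0],[0,1.95,-3.55,0,0],[0,1.82,-4.59,0,0]]]}}

```text
t: 22.8
tool_pos: [0.4848, 0.2596, 0.0592]
tool_rot: [2.206, 2.234, -0.001]
contact_force: [3.7, -3.1, 6.0]
opening: 0.0171
grip_force: 40.1
```

Call:
{"api": "servo_tool", "payload": {"increments": [[[0,-0.39,-0.98,0,0],[0,-1.01,-1.83,0,0],[0,-1.82,-2.5,0,0],[0,-2.77,-2.95,0,0],[0,-3.8,-3.15,0,0]]]}}

```text
t: 23.3
tool_pos: [0.4542, 0.2219, 0.0593]
tool_rot: [2.207, 2.234, 0.005]
contact_force: [7.4, 2.5, 1.7]
opening: 0.017
grip_force: 39.7
```

Call:
{"api": "servo_tool", "payload": {"increments": [[[0,0,0.1,0,0],[0,-0.1,0.1,0,0],[0,-0.2,0.1,0,0],[0,-0.2,0.1,0,0],[0,-0.2,0.1,0,0]]]}}

```text
t: 23.8
tool_pos: [0.4542, 0.2203, 0.0592]
tool_rot: [-2.207, -2.234, 0.0]
contact_force: [0.9, 1.1, 5.9]
opening: 0.0177
grip_force: 40.2
```

Call:
{"api": "servo_tool", "payload": {"increments": [[[0,-0.15,0,0,0],[0,-0.15,0,0,0],[0,-0.15,0,0,0],[0,-0.15,0,0,0],[0,-0.15,0,0,0]]]}}

```text
t: 24.3
tool_pos: [0.4542, 0.2189, 0.0592]
tool_rot: [-2.207, -2.233, -0.0]
contact_force: [1.2, 1.6, 6.8]
opening: 0.0177
grip_force: 40.2
```

Run:
```python
from h import *
o=ctrl.get_obs();print(o["tool_pos"],o["dq"],o["grip_force"])
print(ctrl.finish_job())
```

```text
[0.4542177  0.21891875 0.05921883] [ 0.00276974 -0.00069911 -0.0005822   0.0005127   0.00038912 -0.00070958] 40.16371258534491
the job is handed in; nothing more can be done
None
```

I handed the job in at 24.3 s: the tray is on the mat with its fittings, and the valve was closed to its stop, then backed off two turns to within about 1° by TCP position, with the grip still held at 40 N; no verdict was returned, and the pads turned out to sit about 39 mm behind the reported TCP, so I placed the final grip within 30 mm of its middle by either reading.

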